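# Unlock the steamer dish and lift it out level

## Robot

A 6-joint arm with a two-finger parallel gripper is mounted at the origin on a cart in front of the work surface, level with it; the furniture and walls round the work are solid. World frame = base frame: x ahead of the robot, y to its left, z up, the work surface at z = 0. Lengths are in mm, angles in rad, forces in N, time in s.
With the tool pointing down it reaches from about 275 to 750 mm from the base axis. Payload 10.2 kg.
Tool frame: the origin (TCP) lies at the very end of the fingers, on their centre line; the grasp point (between the pads) lies manip.grasp_offset behind it (manip.grasp_offset is the distance from the TCP to the grasp point, in mm); z points along the fingers, y is the line along which they close (so a half turn about z gives the same grasp; the last joint's range is limited). The gripper opens to 88 mm and grips with 3 to 60 N. Pads are 18 mm wide; open, the fingers measure 123 mm over their backs; the gripper's body (75 mm by 187 mm) begins 45 mm behind the grasp point.
Start: joints at [-1.323, 0.313, 1.498, -0, 1.331, -0.223], TCP at [238.129, -467.895, 238.72] pointing down, gripper open.
Joint ranges: [-2.94, 2.94], [-0.97, 2.17], [0.19, 2.56], [-1.23, 4.37], [0.02, 3.11], [-2.88, 2.88]. Speed limits (rad/s): [2.39, 2.39, 3.01, 3.14, 3.14, 3.14].

## Interface

Orientations are given as a unit quaternion [w, x, y, z].
In Python, from rig import manip gives the robot as it stands.
- The arm moves only by the tool send_rows, never from a script. Its argument "increments" is a list of rows, each a list of 6 numbers: the shift along the tool's x, y, z each as a share of 120 mm, from -1 to 1, then the turn, a rotation vector about the tool's x, y, z each as a share of 360 degrees, from -1 to 1. In form: [[x, y, z, ax, ay, az], ...]. A call has exactly 10 rows; each row is the pose to reach, as a shift and turn from the pose commanded when the call began, along the tool's axes at that moment, turning the shorter way round; what a row does not reach only later rows make up. A row lasts 1/12 s, in which the tool goes at most 41.7 mm and 7.16 degrees, less where a joint would pass 70% of its speed; a pose out of reach is approached as far as the arm can. A call with a number of a shift or a turn outside -1 to 1 is refused whole. A call with a gripper value outside its range is refused whole. "hand" is the closure, from -1 (fully open) to 1 (shut), set as the call begins (left out, the last holds). The fingers move at their own pace and stop on an object; the grip force is fixed at half the most. Time passes only in rows, so rows that repeat a pose let the fingers close, or fill a call up. It gives the time, the measured TCP pose, the force and the opening at its end, in the units of the state.
- manip.get_obs(): the state, without advancing time (a new reading comes with each control period).
- manip.capture(name): name is "scene" or "side" or "wrist"; returns a dict with "image" (400x640x3 uint8, blue, green, red), "intrinsics" (3x3 intrinsics, pixels), "T" (4x4, takes a point from camera to world coordinates). Camera axes: x right, y down, z forward; pixel columns grow to the right and rows downward; lengths in mm; the calibration is good to about 2 mm. The wrist camera is an equidistant fisheye: a pixel r from the principal point sees the ray r / f radians off the axis. A picture is of the moment at which its call begins. There is no depth.
- manip.finish_job(): hands the job in, once; it reports no verdict.
The state is a dict: "time": time; "joints": joint angles; "qd": joint speeds; "joint_torque": joint torques, N m; "position": TCP position; "orientation": TCP orientation; "force": force on the tool from outside, world axes, zero at the start; "ft_torque": the same for the moment, N m; "opening": opening from 0.0 (shut) to 1.0 (fully open).
Only numpy, scipy, OpenCV 4.12 (cv2) and the standard library are available. Lean on these libraries where they do the work, as an engineer would, in place of code of your own. Each camera call takes 0.05 s, during which the arm holds its last target. There are 200 camera calls.

## Task

The onion in the steamer is done: swing the dish's wire handle up until it stands upright against its stop, turn the dish by the handle a quarter turn (either way) in its seat so that its two lugs line up with the notches of the collar, and lift it straight out, keeping it level so that the onion stays in the middle. Finish while still holding the dish by its handle, still and level, about 10 cm above its seat over the base; leave the other things on the worktop where they are.

Things in the scene. Friction and masses are not known exactly. Their poses are not given: they have to be found in the camera images.
- steamer_base: Steamer base: low round white housing, 192 mm across, fixed to the worktop, grey dial on its -x side. Origin: centre of its underside; z up. In its top a round well, floor 46 mm up, edged by a flat steel collar (60 to 66 mm up, opening 134 mm across). The collar has two notches 44 mm wide, at the base's own +x and -x: only there can the dish's lugs pass upward.
- dish: Round dished steel plate, loose, about 0.4 kg with handle; rim 163 mm across, 37 mm above its foot; skirt 122 mm across stands in the well. Origin: centre of its foot (46 mm above the base's origin when seated); z up. Starts with axes within about 6 degrees of the base's: locked. A quarter turn from there, either way, good to 6 degrees, frees it. Turns in the seat with light friction.
- dish_centre (a point): Middle of the dish's flat inner floor (12 mm in radius, round it the plate slopes up), 16 mm above the dish's foot, on its axis.
- handle (a joint): Angle of the wire handle, rad: 0 would be level, pointing to the dish's own -x side; it starts partly folded down at 0.35 to 1.15, grows as it is swung up, and 1.60 is upright against its stop. The pivots are stiff (0.06 N m), so it stays where it is left.
- handle_hinge (a point): Midpoint between the two pivots of the handle, 43 mm above the dish's foot, on the dish's axis; the hinge line runs along the dish's y. Same axes as the dish.
- handle_grip (a point): Middle of the handle's straight black grip, a round bar 14 mm thick and 72 mm long, parallel to the dish's y, 120 mm from the hinge line. Hold it here; being round it can turn between the fingers while the handle swings. Upright it is 163 mm above the dish's foot, over the dish's middle (209 mm above the worktop when seated).
- onion_centre (a point): Centre of a small round brown onion, a ball 46 mm across, 50 g, that lies loose in the middle of the dish and can roll. Start: within 6 mm of the middle.
- seasoning_jar: Spice jar with a cap, 45 mm across, 106 mm high, standing loose right of the steamer; origin at the centre of its underside. To be left alone.
- pepper_mill: Small glass mill, 44 mm across, 90 mm high, standing loose at the back, right of the steamer; origin at the centre of its underside. To be left alone.
- tumbler: Drinking glass, 75 mm across, 90 mm high, standing loose at the right; origin at the centre of its underside. To be left alone.
- dish_lug (a point): Middle of one of the dish's two locking lugs, 67 mm from its axis along its own +y, 7 mm above its foot; the other is opposite, at -y. Lugs are 18 mm wide, 5.5 mm thick, reach 76 mm from the axis, lie directly below the ears that carry the handle, and start under the collar with 4 mm of play upward and about 4 mm sideways.

How it is judged:
By the outcome, as a careful person would: the job done as asked, in the order asked, and still so for the second after the job is handed in, while the arm keeps its last pose, push and grip.
It also fails if it takes over 58 s, if anything falls off the work surface, if the arm or the gripper's body presses on something with over 40 N, if the wrist force passes 120 N, or if a joint passes its speed limit or range.

## Working session

There is one attempt and no reset: what is moved stays moved. The work goes in short steps, Python scripts to look and compute and a tool call to move; the robot and the scene stay as the last step left them, time stands still between calls to the robot, and variables do not carry over. Pictures are saved under pics/ and viewed, on a budget of 10 in all, crops included, one or two more only if the job needs it, and the job is handed in when it is done.

Besides the shell and the picture viewer there is one more tool, called by a JSON object that holds its "name" and its "arguments", one argument or row to a line. send_rows: Moves the arm, as the interface text tells. Shift numbers are shares of 120 mm and turn numbers shares of 360 degrees, none past 1 either way. Its arguments: {"type":"object","properties":{"increments":{"type":"array"},"hand":{"type":"number"}},"required":["increments"]}

```bash
mkdir -p pics; ls
python3 - <<'E'
from rig import manip
import cv2,numpy as np,pickle
o=manip.get_obs();print(o['time'],o['position'],o['orientation'],o['opening'],manip.grasp_offset)
d={}
for n in("scene","side","wrist"):
    c=manip.capture(n);d[n]=c;cv2.imwrite(f"pics/{n}0.png",c["image"]);print(n,np.round(c["intrinsics"],1).tolist(),np.round(c["T"],3).tolist())
pickle.dump(d,open("c0.pkl","wb"))
E
```

```text
pics
0.0 [ 238.05925656 -467.66544501  238.16286057] [-6.28056849e-04  9.72428799e-01  2.33199133e-01  1.02494406e-05] 0.998866004067389 18.700000000000003
scene [[489.6, 0.0, 313.6], [0.0, 489.6, 205.6], [0.0, 0.0, 1.0]] [[0.506, -0.641, 0.577, -88.465], [-0.862, -0.361, 0.355, -674.856], [-0.019, -0.677, -0.735, 852.147], [0.0, 0.0, 0.0, 1.0]]
side [[480.8, 0.0, 318.3], [0.0, 480.8, 204.9], [0.0, 0.0, 1.0]] [[-0.958, 0.229, -0.172, 703.16], [0.286, 0.753, -0.593, 263.74], [-0.007, -0.617, -0.787, 833.996], [0.0, 0.0, 0.0, 1.0]]
wrist [[309.7, 0.0, 318.7], [0.0, 309.7, 198.9], [0.0, 0.0, 1.0]] [[0.454, -0.844, -0.286, 313.394], [-0.891, -0.431, -0.144, -429.752], [-0.002, 0.32, -0.948, 384.072], [0.0, 0.0, 0.0, 1.0]]
```

View pics/scene0.png

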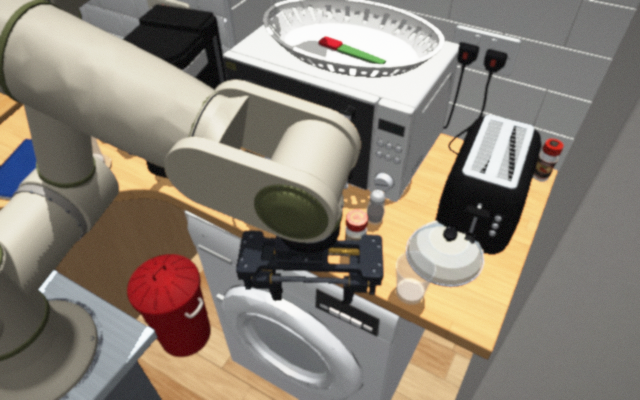

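View pics/side0.png

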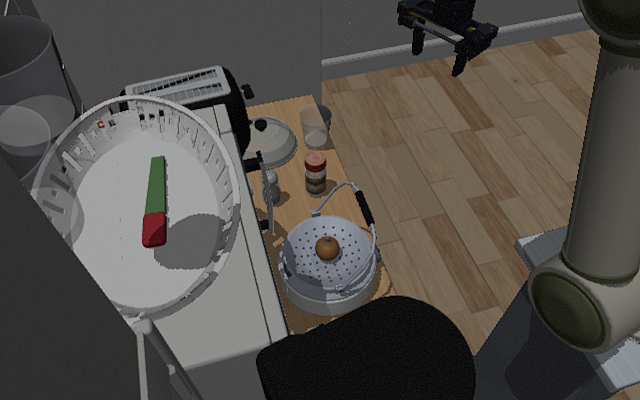

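The side view shows the steamer: onion at (327,248), and the grip running from (359,193) to (371,222). In the scene view the arm hides it.

```bash
cat > h.py <<'E'
import numpy as np,cv2,pickle
def ray(c,p):
    K=c["intrinsics"];T=np.array(c["T"]);a=np.array([(p[0]-K[0][2])/K[0][0],(p[1]-K[1][2])/K[1][1]])
    r=np.hypot(*a); 
    if c.get("fish"): d=np.array([*(a/r*np.sin(r)),np.cos(r)])
    else: d=np.array([*a,1.])
    d=T[:3,:3]@(d/np.linalg.norm(d));return T[:3,3],d
def atz(c,p,z):
    o,d=ray(c,p);return o+d*(z-o[2])/d[2]
def tri(L):
    A=0;b=0;R=[]
    for c,p in L:
        o,d=ray(c,p);P=np.eye(3)-np.outer(d,d);A=A+P;b=b+P@o;R.append((P,o))
    x=np.linalg.solve(A,b);return x,[np.linalg.norm(P@(x-o)) for P,o in R]
def proj(c,X):
    K=c["intrinsics"];T=np.array(c["T"]);q=T[:3,:3].T@(np.asarray(X,float)-T[:3,3])
    if c.get("fish"):
        t=np.arctan2(np.hypot(q[0],q[1]),q[2]);q=np.array([*(q[:2]/np.hypot(q[0],q[1])*t),1])
    return np.array([K[0][0]*q[0]/q[2]+K[0][2],K[1][1]*q[1]/q[2]+K[1][2]])
def load(f):
    d=pickle.load(open(f,"rb"))
    if "wrist" in d:d["wrist"]["fish"]=1
    return d
E
python3 - <<'E'
from h import *
d=load("c0.pkl");s=d["side"]
print("onion",atz(s,(327,248),85).round())
for p in((359,193),(371,222)):
  for z in(120,150,180):print(p,z,atz(s,p,z).round())
for p in((316,213),(376,262),(284,268)):print(p,atz(s,p,89).round())
print("mw edge",[atz(s,p,z).round() for p,z in(((263,262),0),((290,333),0))])
im=s["image"][90:330,230:430];cv2.imwrite("pics/side0c.png",cv2.resize(im,None,fx=2.5,fy=2.5,interpolation=cv2.INTER_CUBIC))
E
```

```text
onion [ 553. -199.   85.]
(359, 193) 120 [ 464. -280.  120.]
(359, 193) 150 [ 474. -257.  150.]
(359, 193) 180 [ 484. -234.  180.]
(371, 222) 120 [ 466. -208.  120.]
(371, 222) 150 [ 476. -188.  150.]
(371, 222) 180 [ 486. -168.  180.]
(316, 213) [ 551. -280.   89.]
(376, 262) [ 479. -142.   89.]
(284, 268) [ 640. -178.   89.]
mw edge [array([ 670., -257.,   -0.]), array([656., -95.,   0.])]
```

View pics/side0c.png

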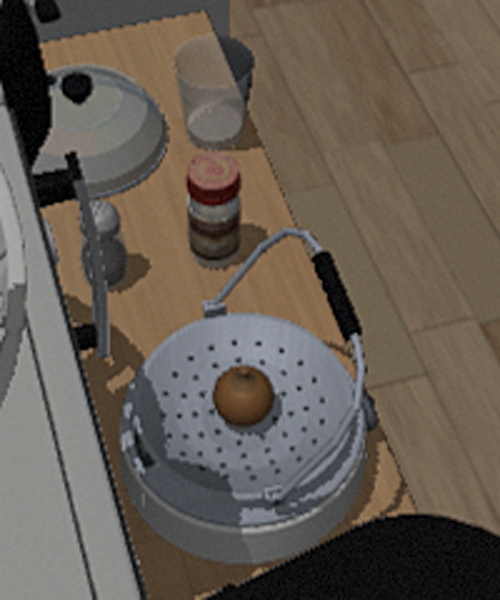

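View pics/wrist0.png

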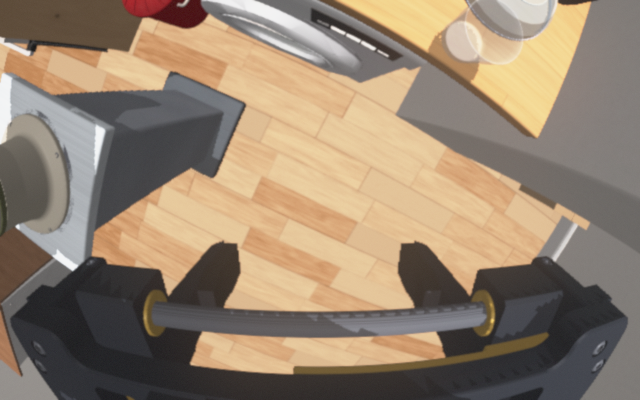

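The crop shows the ears at (316,213) and (339,288), the grip from (357,191) to (369,224), and the microwave close behind in +x. The wrist view shows only floor. I'll move the arm over the steamer for near views.

{"name": "send_rows", "arguments": {
  "increments": [
    [0.1, -0.03, -0.05, 0, 0, -0.0175],
    [0.2, -0.07, -0.1, 0, 0, -0.035],
    [0.3, -0.1, -0.15, 0, 0, -0.0525],
    [0.4, -0.14, -0.2, 0, 0, -0.07],
    [0.5, -0.17, -0.25, 0, 0, -0.0875],
    [0.6, -0.21, -0.3, 0, 0, -0.105],
    [0.7, -0.24, -0.35, 0, 0, -0.1225],
    [0.8, -0.28, -0.4, 0, 0, -0.14],
    [0.9, -0.32, -0.45, 0, 0, -0.1575],
    [1, -0.35, -0.5, 0, 0, -0.175]
  ],
  "hand": -1
}}

```text
time: 0.98
position: [326.3, -375.4, 298.8]
orientation: [-0.0, 0.705, 0.709, 0.0]
force: [-0.2, 0.8, -0.6]
opening: 0.999
```

{"name": "send_rows", "arguments": {
  "increments": [
    [0.1, 0.1, 0, 0, 0, 0],
    [0.25, 0.25, 0, 0, 0, 0],
    [0.4, 0.4, 0, 0, 0, 0],
    [0.55, 0.55, 0, 0, 0, 0],
    [0.7, 0.7, 0, 0, 0, 0],
    [0.8, 0.8, 0, 0, 0, 0],
    [0.9, 0.9, 0, 0, 0, 0],
    [1, 1, 0, 0, 0, 0],
    [1, 1, 0, 0, 0, 0],
    [1, 1, 0, 0, 0, 0]
  ]
}}

```text
time: 1.82
position: [446.1, -255.8, 298.5]
orientation: [-0.0, 0.707, 0.707, -0.0]
force: [-0.0, 0.5, -0.1]
opening: 1.003
```

Run:
```python
from rig import manip
from h import *
o=manip.get_obs();print(o['time'],o['position'],o['orientation'],o['joints'],o['opening'])
d={n:manip.capture(n) for n in("scene","side","wrist")}
pickle.dump(d,open("c1.pkl","wb"))
cv2.imwrite("pics/w1.png",d["wrist"]["image"]);cv2.imwrite("pics/s1.png",d["scene"]["image"])
```

```text
1.8167 [ 446.14620155 -255.82219855  298.47388351] [-2.52715568e-04  7.06779179e-01  7.07434175e-01 -1.24396256e-04] [-7.48631719e-01  2.52788465e-01  1.42162092e+00 -2.31513125e-04
  1.46769740e+00 -7.49534138e-01] 1.0034287458318676
```

View pics/w1.png

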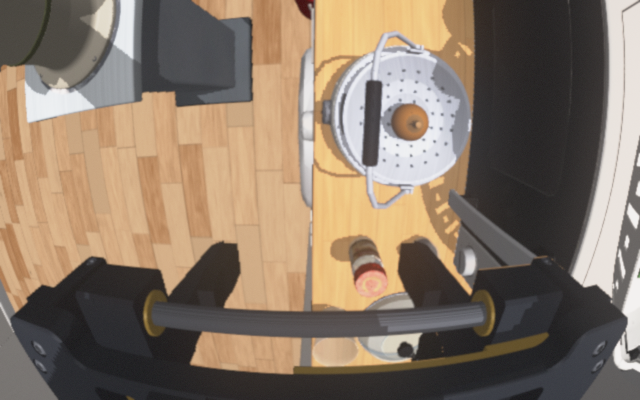

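Wrist view: grip ends at (374,81) and (371,166), ears at (418,50) and (406,190), onion at (409,122), dial at (326,110). Next I triangulate these against the side view.

Run:
```python
from h import *
s=load("c0.pkl")["side"];w=load("c1.pkl")["wrist"]
for n,a,b in(("grip+y",(369.2,224),(374,81)),("grip-y",(357.2,190.8),(371,166)),("ear-y",(315.6,213.2),(406,189)),("ear+y",(338.8,288),(418,50)),("onion",(327,248),(409.5,122))):
    x,r=tri([(s,a),(w,b)]);print(n,x.round(1),np.round(r,1))
print("dial",atz(w,(326,110),30).round(), "onion@85",atz(w,(409.5,122),85).round(),atz(s,(327,248),85).round())
# fit
from scipy.optimize import least_squares
obs=[(s,(369.2,224),"g",36),(w,(374,81),"g",36),(s,(357.2,190.8),"g",-36),(w,(371,166),"g",-36),(s,(315.6,213.2),"e",-1),(w,(406,189),"e",-1),(s,(338.8,288),"e",1),(w,(418,50),"e",1)]
def f(q):
    cx,cy,yaw,th,z0,re=q;R=lambda v:np.array([cx+np.cos(yaw)*v[0]-np.sin(yaw)*v[1],cy+np.sin(yaw)*v[0]+np.cos(yaw)*v[1],z0+v[2]])
    return np.concatenate([proj(c,R((-120*np.cos(th),k,120*np.sin(th)) if t=="g" else (0,k*re,0)))-p for c,p,t,k in obs])
r=least_squares(f,[550,-200,0,1,89,70]);print(r.x.round(3),r.fun.round(1))
```

```text
grip+y [ 492.5 -158.4  189.5] [1.3 1.3]
grip-y [ 490.2 -228.4  194.4] [0.3 0.3]
ear-y [ 552.4 -278.3   91.8] [0.7 0.7]
ear+y [ 559.9 -111.2   91.4] [0.6 0.6]
onion [ 553.5 -197.9   86.7] [0.2 0.2]
dial [ 456. -189.   30.] onion@85 [ 554. -198.   85.] [ 553. -199.   85.]
[ 5.56501e+02 -1.95593e+02 -3.50000e-02  9.93000e-01  9.07170e+01
  8.39260e+01] [ 1.2  0.1  1.4 -0.4  0.1  0.8 -0.9  0.5 -1.  -0.2  0.2  0.2 -0.2 -0.3
 -0.9  0.1]
```

Run:
```python
from h import *
s=load("c0.pkl")["side"];w=load("c1.pkl")["wrist"]
x,r=tri([(s,(272,232)),(w,(453,194))]);print("doorhandle low end",x.round(),np.round(r,1))
print([atz(w,(475,100),z).round() for z in(0,20)])
def crop(c,x0,x1,y0,y1,f,n): cv2.imwrite(n,cv2.resize(c["image"][y0:y1,x0:x1],None,fx=f,fy=f,interpolation=cv2.INTER_CUBIC))
a=w["image"][20:270,310:570];a=cv2.resize(a,None,fx=2.3,fy=2.3,interpolation=cv2.INTER_CUBIC);cv2.imwrite("pics/w1c.png",a)
```

```text
doorhandle low end [ 640. -299.   40.] [3.2 3.2]
[array([ 686., -162.,    0.]), array([ 676., -163.,   20.])]
```

View pics/w1c.png

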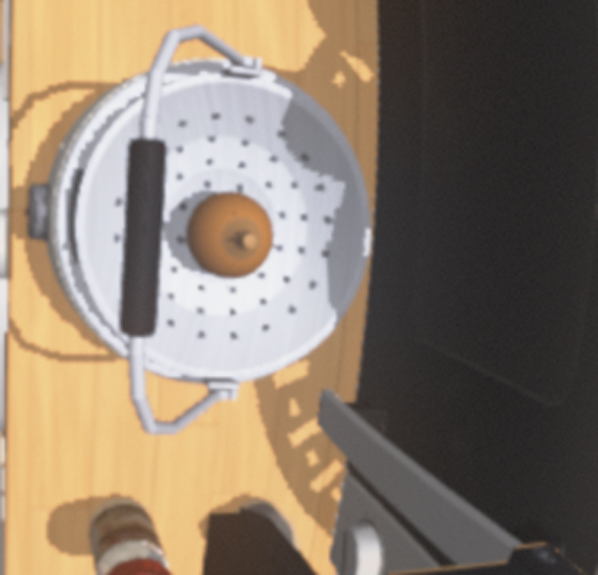

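Run:
```python
from h import *
w=load("c1.pkl")["wrist"]
f=lambda u,v:(310+u/2.3,20+v/2.3)
for n,p,z in(("dial",(40,211),30),("dial top",(40,184),30),("dial bot",(40,238),30),("notch a",(76,170),66),("notch b",(78,260),66)):
    print(n,atz(w,f(*p),z).round(1))
# rim ellipse fit check: leftmost,right,top,bottom of rim at z=83
for p in((77,222),(370,235),(222,82),(222,382)): print(atz(w,f(*p),83).round(1))
```

```text
dial [ 457.8 -190.9   30. ]
dial top [ 457.8 -175.2   30. ]
dial bot [ 457.9 -206.7   30. ]
notch a [ 475.6 -167.3   66. ]
notch b [ 477.2 -215.4   66. ]
[ 475. -194.   83.]
[ 637.4 -193.    83. ]
[ 548.8 -118.4   83. ]
[ 555.9 -277.8   83. ]
```

The crop shows the dial at (40,211) and the notch at (77,215), so the base yaw is about -3°. The dish yaw is about -2°, centred near (556,-196), and the door handle's near end is clear at (640,-299). I'll go down onto the grip now.

{"name": "send_rows", "arguments": {
  "increments": [
    [0.1, 0.07, 0.1, 0, 0, 0.001],
    [0.2, 0.15, 0.2, 0, 0, 0.002],
    [0.3, 0.22, 0.3, 0, 0, 0.003],
    [0.4, 0.3, 0.4, 0, 0, 0.004],
    [0.48, 0.35, 0.47, 0, 0, 0.005],
    [0.516, 0.375, 0.5, 0, 0, 0.0055],
    [0.516, 0.375, 0.5, 0, 0, 0.0055],
    [0.516, 0.375, 0.5, 0, 0, 0.0055],
    [0.516, 0.375, 0.5, 0, 0, 0.0055],
    [0.516, 0.375, 0.5, 0, 0, 0.0055]
  ]
}}

```text
time: 2.8
position: [490.9, -194.9, 239.3]
orientation: [0.0, 0.72, 0.694, 0.0]
force: [0.4, -0.5, -0.6]
opening: 1.0
```

{"name": "send_rows", "arguments": {
  "increments": [
    [0, 0, 0.08, 0, 0, 0],
    [0, 0, 0.16, 0, 0, 0],
    [0, 0, 0.24, 0, 0, 0],
    [0, 0, 0.32, 0, 0, 0],
    [0, 0, 0.4, 0, 0, 0],
    [0, 0, 0.47, 0, 0, 0],
    [0, 0, 0.52, 0, 0, 0],
    [0, 0, 0.556, 0, 0, 0],
    [0, 0, 0.556, 0, 0, 0],
    [0, 0, 0.556, 0, 0, 0]
  ]
}}

```text
time: 3.63
position: [491.2, -194.2, 172.1]
orientation: [0.0, 0.719, 0.695, 0.0]
force: [-0.6, 0.3, 0.7]
opening: 0.999
```

Run:
```python
from rig import manip
from h import *
o=manip.get_obs();print(o['time'],o['position'],o['orientation'],o['force'])
d={n:manip.capture(n) for n in("side","wrist")}
pickle.dump(d,open("c2.pkl","wb"))
a=cv2.resize(d["side"]["image"][100:320,250:440],None,fx=2.5,fy=2.5);b=cv2.resize(d["wrist"]["image"],(480,300));h=np.zeros((550,480,3),np.uint8);h[:300]=b
cv2.imwrite("pics/p2.png",cv2.resize(np.hstack([a,h])[:, :],(800,460)))
```

```text
3.6333 [ 491.18593333 -194.22102533  172.05522923] [6.16599278e-05 7.19367382e-01 6.94629804e-01 2.10773062e-05] [-0.58819074  0.29495366  0.68867148]
```

View pics/p2.png

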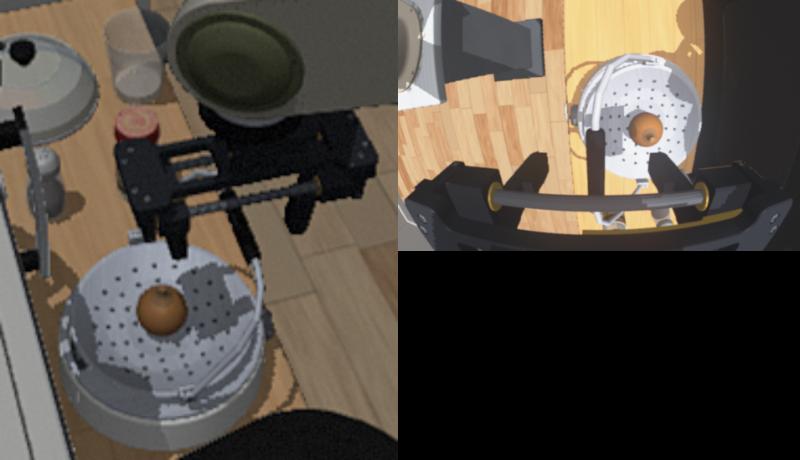

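The bar lies centred between the open fingers and runs squarely through. I'll close now.

{"name": "send_rows", "arguments": {
  "increments": [
    [0, 0, 0, 0, 0, 0],
    [0, 0, 0, 0, 0, 0],
    [0, 0, 0, 0, 0, 0],
    [0, 0, 0, 0, 0, 0],
    [0, 0, 0, 0, 0, 0],
    [0, 0, 0, 0, 0, 0],
    [0, 0, 0, 0, 0, 0],
    [0, 0, 0, 0, 0, 0],
    [0, 0, 0, 0, 0, 0],
    [0, 0, 0, 0, 0, 0]
  ],
  "hand": 1
}}

```text
time: 4.57
position: [491.1, -194.2, 172.0]
orientation: [-0.0, 0.719, 0.695, 0.0]
force: [-0.0, -0.2, -0.1]
opening: 0.274
```

{"name": "send_rows", "arguments": {
  "increments": [
    [0, 0, 0, 0, 0, 0],
    [0, 0, 0, 0, 0, 0],
    [0, 0, 0, 0, 0, 0],
    [0, 0, 0, 0, 0, 0],
    [0, 0, 0, 0, 0, 0],
    [0, 0, 0, 0, 0, 0],
    [0, 0, 0, 0, 0, 0],
    [0, 0, 0, 0, 0, 0],
    [0, 0, 0, 0, 0, 0],
    [0, 0, 0, 0, 0, 0]
  ]
}}

```text
time: 5.4
position: [491.1, -194.2, 172.0]
orientation: [0.0, 0.719, 0.695, 0.0]
force: [-0.0, -0.2, 0.8]
opening: 0.144
```

Gripped: the opening of 0.144 is about 12.7 mm. Now I'll swing the handle along its arc from 1.00 to 1.30 rad.

{"name": "send_rows", "arguments": {
  "increments": [
    [0, 0.0255, -0.0158, 0, 0, 0],
    [0, 0.0514, -0.0309, 0, 0, 0],
    [0, 0.0778, -0.0451, 0, 0, 0],
    [0, 0.1046, -0.0586, 0, 0, 0],
    [0, 0.1318, -0.0713, 0, 0, 0],
    [0, 0.1594, -0.0831, 0, 0, 0],
    [0, 0.1873, -0.0941, 0, 0, 0],
    [0, 0.2155, -0.1043, 0, 0, 0],
    [0, 0.244, -0.1136, 0, 0, 0],
    [0, 0.2728, -0.1221, 0, 0, 0]
  ]
}}

```text
time: 6.23
position: [524.1, -195.3, 186.8]
orientation: [-0.0, 0.719, 0.695, -0.0]
force: [-2.3, -0.1, -2.2]
opening: 0.142
```

{"name": "send_rows", "arguments": {
  "increments": [
    [0, 0.029, -0.0075, 0, 0, 0],
    [0, 0.0583, -0.0143, 0, 0, 0],
    [0, 0.0877, -0.0201, 0, 0, 0],
    [0, 0.1173, -0.0251, 0, 0, 0],
    [0, 0.147, -0.0291, 0, 0, 0],
    [0, 0.1768, -0.0323, 0, 0, 0],
    [0, 0.2067, -0.0346, 0, 0, 0],
    [0, 0.2367, -0.0359, 0, 0, 0],
    [0, 0.2667, -0.0364, 0, 0, 0],
    [0, 0.2667, -0.0364, 0, 0, 0]
  ]
}}

```text
time: 7.07
position: [556.4, -196.5, 190.9]
orientation: [0.0, 0.719, 0.695, 0.0]
force: [-1.6, 0.3, -3.1]
opening: 0.137
```

Run:
```python
from rig import manip
from h import *
o=manip.get_obs();print(o['time'],o['position'],o['force'],o['ft_torque'])
d={n:manip.capture(n) for n in("side","wrist","scene")}
pickle.dump(d,open("c3.pkl","wb"))
a=cv2.resize(d["side"]["image"][100:320,250:440],None,fx=2.2,fy=2.2);b=cv2.resize(d["wrist"]["image"][:230,280:480],(418,484))
cv2.imwrite("pics/p3.png",cv2.resize(np.hstack([a,b]),(800,462)))
```

```text
7.0667 [ 556.41081828 -196.47044119  190.92545039] [-1.59064288  0.34255376 -3.05555616] [0.02275345 0.28143814 0.04069533]
```

View pics/p3.png

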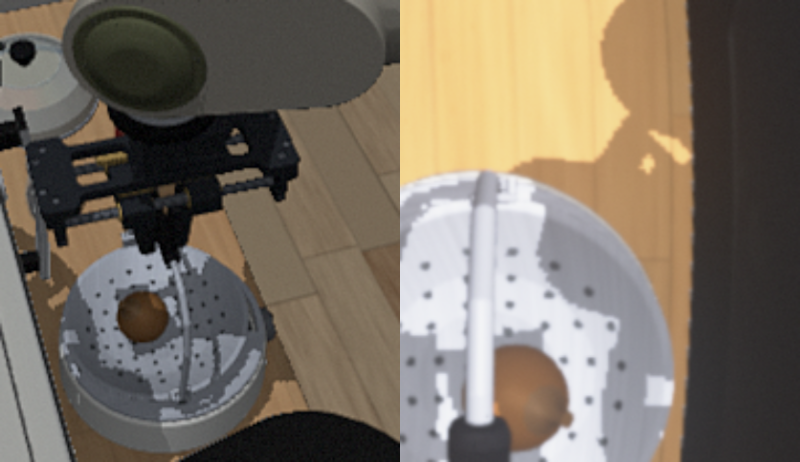

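The onion seems to have rolled towards +x. The arm is lifting with 3 N and pushing with 1.6 N, so the dish is probably tipped slightly. I'll lower a little to unload it and read the forces.

{"name": "send_rows", "arguments": {
  "increments": [
    [0, 0, 0.004, 0, 0, 0],
    [0, 0, 0.008, 0, 0, 0],
    [0, 0, 0.012, 0, 0, 0],
    [0, 0, 0.016, 0, 0, 0],
    [0, 0, 0.016, 0, 0, 0],
    [0, 0, 0.016, 0, 0, 0],
    [0, 0, 0.016, 0, 0, 0],
    [0, 0, 0.016, 0, 0, 0],
    [0, 0, 0.016, 0, 0, 0],
    [0, 0, 0.016, 0, 0, 0]
  ]
}}

```text
time: 8.05
position: [555.8, -196.5, 189.1]
orientation: [0.0, 0.719, 0.695, 0.0]
force: [-1.2, 0.8, -2.5]
opening: 0.138
```

Run:
```python
from rig import manip
from h import *
o=manip.get_obs();print(o['time'],o['position'],o['force'],o['ft_torque'])
d={n:manip.capture(n) for n in("side","wrist","scene")};pickle.dump(d,open("c4.pkl","wb"))
def onion(im,x0,x1,y0,y1):
    h=cv2.cvtColor(im,cv2.COLOR_BGR2HSV);m=((h[...,0]>5)&(h[...,0]<18)&(h[...,1]>120)).astype(np.uint8);k=np.zeros_like(m);k[y0:y1,x0:x1]=1;m*=k
    n,l,s,c=cv2.connectedComponentsWithStats(m);i=1+np.argmax(s[1:,4]);return c[i].round(1),s[i].tolist()
for f in("c0.pkl","c3.pkl","c4.pkl"):
    q=load(f)
    c,s=onion(q["side"]["image"],285,370,215,280);print(f,c,s,atz(q["side"],c,85).round(1))
```

```text
8.05 [ 555.80427985 -196.46672666  189.10015233] [-1.15491409  0.75814577 -2.54541093] [ 0.04007818  0.34916    -0.02534879]
c0.pkl [326.8 248.6] [315, 237, 24, 23, 390] [ 554.  -197.9   85. ]
c3.pkl [317.9 250.9] [306, 239, 24, 24, 398] [ 571.2 -197.9   85. ]
c4.pkl [318.1 251.2] [306, 240, 24, 23, 402] [ 571.1 -197.2   85. ]
```

{"name": "send_rows", "arguments": {
  "increments": [
    [0, 0, 0.004, 0, 0, 0],
    [0, 0, 0.008, 0, 0, 0],
    [0, 0, 0.012, 0, 0, 0],
    [0, 0, 0.016, 0, 0, 0],
    [0, 0, 0.02, 0, 0, 0],
    [0, 0, 0.024, 0, 0, 0],
    [0, 0, 0.028, 0, 0, 0],
    [0, 0, 0.032, 0, 0, 0],
    [0, 0, 0.032, 0, 0, 0],
    [0, 0, 0.032, 0, 0, 0]
  ]
}}

```text
time: 9.03
position: [557.0, -196.5, 187.6]
orientation: [0.002, 0.719, 0.695, 0.001]
force: [-1.7, 3.5, 11.9]
opening: 0.137
```

```bash
cat >> h.py <<'E'
def onion(im,x0=285,x1=370,y0=180,y1=290):
    h=cv2.cvtColor(im,cv2.COLOR_BGR2HSV);m=((h[...,0]>5)&(h[...,0]<18)&(h[...,1]>120)).astype(np.uint8);k=np.zeros_like(m);k[y0:y1,x0:x1]=1;m*=k
    n,l,s,c=cv2.connectedComponentsWithStats(m);i=1+np.argmax(s[1:,4]);return c[i].round(1),s[i].tolist()
def look(f,z=85,names=("side","wrist","scene")):
    from rig import manip
    o=manip.get_obs();print(round(o['time'],2),o['position'].round(1),np.round(o['force'],1),np.round(o['ft_torque'],3),round(o['opening'],3))
    d={n:manip.capture(n) for n in names};pickle.dump(d,open(f,"wb"));c,s=onion(d["side"]["image"]);print("onion",c,s,atz(d["side"],c,z).round(1));return load(f)
E
python3 - <<'E'
from h import *
d=look("c5.pkl")
a=cv2.resize(d["side"]["image"][160:330,250:410],None,fx=2.6,fy=2.6);b=cv2.resize(d["scene"]["image"][180:350,250:410],None,fx=2.6,fy=2.6)
cv2.imwrite("pics/p5.png",np.hstack([a]))
E
```

```text
9.03 [ 557.  -196.5  187.6] [-1.7  3.5 11.9] [0.57  0.208 0.066] 0.137
onion [318.6 251. ] [307, 239, 23, 24, 397] [ 570.1 -197.3   85. ]
```

View pics/p5.png

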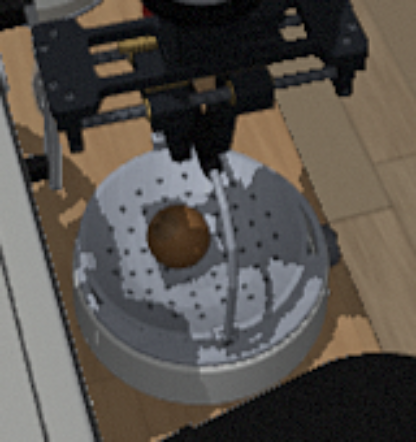

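{"name": "send_rows", "arguments": {
  "increments": [
    [0, 0, -0.004, 0, 0, 0],
    [0, 0, -0.008, 0, 0, 0],
    [0, 0, -0.012, 0, 0, 0],
    [0, 0, -0.014, 0, 0, 0],
    [0, 0, -0.014, 0, 0, 0],
    [0, 0, -0.014, 0, 0, 0],
    [0, 0, -0.014, 0, 0, 0],
    [0, 0, -0.014, 0, 0, 0],
    [0, 0, -0.014, 0, 0, 0],
    [0, 0, -0.014, 0, 0, 0]
  ]
}}

```text
time: 10.02
position: [556.3, -196.6, 187.6]
orientation: [0.001, 0.719, 0.695, 0.0]
force: [0.3, 1.4, 6.8]
opening: 0.136
```

{"name": "send_rows", "arguments": {
  "increments": [
    [0, 0, 0, 0, 0, 0],
    [0, 0, 0, 0, 0, 0],
    [0, 0, 0, 0, 0, 0],
    [0, 0, 0, 0, 0, 0],
    [0, 0, 0, 0, 0, 0],
    [0, 0, 0, 0, 0, 0],
    [0, 0, 0, 0, 0, 0],
    [0, 0, 0, 0, 0, 0],
    [0, 0, 0, 0, 0, 0],
    [0, 0, 0, 0, 0, 0]
  ],
  "hand": 0.2
}}

```text
time: 10.85
position: [555.8, -196.4, 187.0]
orientation: [0.0, 0.719, 0.695, 0.0]
force: [-0.4, 0.8, -1.1]
opening: 0.399
```

Run:
```python
from h import *
d=look("c6.pkl")
a=cv2.resize(d["side"]["image"][160:320,260:400],None,fx=2.8,fy=2.8);b=cv2.resize(d["wrist"]["image"][100:260,250:390],None,fx=2.8,fy=2.8)
cv2.imwrite("pics/p6.png",np.hstack([a,b]))
```

```text
10.85 [ 555.8 -196.4  187. ] [-0.4  0.8 -1.1] [-0.029 -0.064  0.011] 0.399
onion [318.5 250.9] [307, 239, 23, 24, 400] [ 570.2 -197.6   85. ]
```

View pics/p6.png

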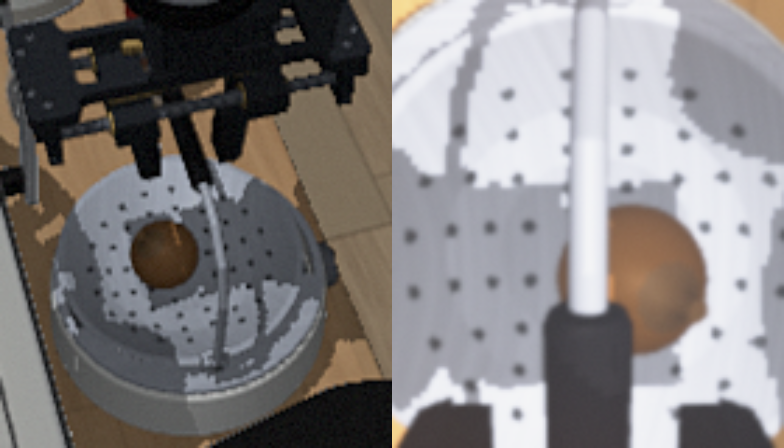

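Run:
```python
from h import *
d=load("c6.pkl");s,w=d["side"],d["wrist"]
print("grip+y end",tri([(s,(333.2,226.1)),(w,(320,211.4))]))
print("onion",tri([(s,(318.5,250.9)),(w,(337.9,199.3))]))
a=load("c0.pkl")["side"]["image"];b=s["image"]
g=lambda i:cv2.Laplacian(cv2.GaussianBlur(cv2.cvtColor(i,cv2.COLOR_BGR2GRAY),(3,3),0),cv2.CV_32F)
A,B=g(a),g(b)
for n,(x,y) in dict(ear=(339,288),left=(284,268),bottom=(320,296),top=(316,215),mid=(310,235),r=(350,250),far=(300,232),base=(330,310)).items():
    k=9;t=A[y-k:y+k+1,x-k:x+k+1];m=cv2.matchTemplate(B[y-k-6:y+k+7,x-k-6:x+k+7],t,cv2.TM_CCOEFF_NORMED);_,v,_,l=cv2.minMaxLoc(m);print(n,l[0]-6,l[1]-6,round(v,2))
```

```text
grip+y end (array([ 557.62169128, -158.49657149,  211.28702726]), [np.float64(1.0739832146135393), np.float64(1.0739832146138288)])
onion (array([ 571.84491038, -194.43822351,   91.14274923]), [np.float64(0.8472612250529568), np.float64(0.8472612250529717)])
ear -3 1 0.48
left 0 0 0.7
bottom 0 0 0.88
top -2 6 0.22
mid -3 0 0.66
r -3 1 0.5
far -3 0 0.76
base 0 0 0.98
```

Run:
```python
from h import *
s=load("c0.pkl")["side"];w=load("c1.pkl")["wrist"]
for H in(150,200,250,300):
    print(H,[atz(s,p,H)[:2].round() for p in((263,250),(290,333))],[atz(w,p,H)[:2].round() for p in((610,60),(600,110),(585,190))])
```

```text
150 [array([ 671., -186.]), array([664., -31.])] [array([831., -79.]), array([ 811., -151.]), array([ 802., -260.])]
200 [array([ 673., -153.]), array([667.,  -9.])] [array([765., -95.]), array([ 749., -154.]), array([ 742., -245.])]
250 [array([ 675., -121.]), array([670.,  12.])] [array([ 700., -111.]), array([ 687., -158.]), array([ 681., -230.])]
300 [array([678., -88.]), array([673.,  34.])] [array([ 635., -127.]), array([ 625., -162.]), array([ 621., -215.])]
```

The dish has shifted about +4–5 mm within its play, so the onion is about 11 mm off its centre. The handle is near 1.55 rad. I'll half-close and nudge the bar to its stop with one finger, because that puts no friction torque on it.

{"name": "send_rows", "arguments": {
  "increments": [
    [0, 0, -0.01, 0, 0, 0],
    [0, 0, -0.02, 0, 0, 0],
    [0, 0, -0.028, 0, 0, 0],
    [0, 0.01, -0.028, 0, 0, 0],
    [0, 0.025, -0.028, 0, 0, 0],
    [0, 0.04, -0.028, 0, 0, 0],
    [0, 0.052, -0.028, 0, 0, 0],
    [0, 0.064, -0.028, 0, 0, 0],
    [0, 0.074, -0.028, 0, 0, 0],
    [0, 0.084, -0.028, 0, 0, 0]
  ],
  "hand": 0.5
}}

```text
time: 11.83
position: [566.0, -196.8, 190.3]
orientation: [-0.0, 0.719, 0.695, -0.0]
force: [-0.2, -1.0, 0.3]
opening: 0.251
```

Run:
```python
from h import *
look("c7.pkl")
```

```text
11.83 [ 566.  -196.8  190.3] [-0.2 -1.   0.3] [-0.002  0.004  0.015] 0.251
onion [318.6 250.8] [307, 239, 23, 24, 399] [ 569.9 -197.7   85. ]
```

{"name": "send_rows", "arguments": {
  "increments": [
    [0, 0.003, 0, 0, 0, 0],
    [0, 0.006, 0, 0, 0, 0],
    [0, 0.009, 0, 0, 0, 0],
    [0, 0.012, 0, 0, 0, 0],
    [0, 0.015, 0, 0, 0, 0],
    [0, 0.018, 0, 0, 0, 0],
    [0, 0.021, 0, 0, 0, 0],
    [0, 0.021, 0, 0, 0, 0],
    [0, 0.021, 0, 0, 0, 0],
    [0, 0.021, 0, 0, 0, 0]
  ]
}}

```text
time: 12.82
position: [568.4, -196.8, 190.3]
orientation: [-0.0, 0.719, 0.695, -0.0]
force: [-2.2, 0.6, 1.4]
opening: 0.253
```

Run:
```python
from h import *
d=look("c8.pkl")
a=load("c6.pkl")["side"]["image"];b=d["side"]["image"]
g=lambda i:cv2.GaussianBlur(cv2.cvtColor(i,cv2.COLOR_BGR2GRAY),(3,3),0).astype(np.float32)
A,B=g(a),g(b)
for n,(x,y,k) in dict(ear=(339,288,8),handle_mid=(336,255,8),gripend=(333,226,6),mid=(310,235,8),left=(284,268,9)).items():
    t=A[y-k:y+k+1,x-k:x+k+1];m=cv2.matchTemplate(B[y-k-8:y+k+9,x-k-8:x+k+9],t,cv2.TM_CCOEFF_NORMED);_,v,_,l=cv2.minMaxLoc(m);print(n,l[0]-8,l[1]-8,round(v,2))
u=cv2.resize(d["side"]["image"][170:310,270:390],None,fx=3.3,fy=3.3);v=cv2.resize(d["wrist"]["image"][120:260,260:380],None,fx=3.3,fy=3.3)
cv2.imwrite("pics/p8.png",np.hstack([u,v]))
```

```text
12.82 [ 568.4 -196.8  190.3] [-2.2  0.6  1.4] [0.121 0.21  0.011] 0.253
onion [318.6 251.1] [307, 239, 23, 24, 386] [ 570.1 -197.1   85. ]
ear -1 0 0.94
handle_mid -4 2 0.79
gripend -5 1 0.91
mid 0 0 0.89
left 0 0 0.99
```

View pics/p8.png

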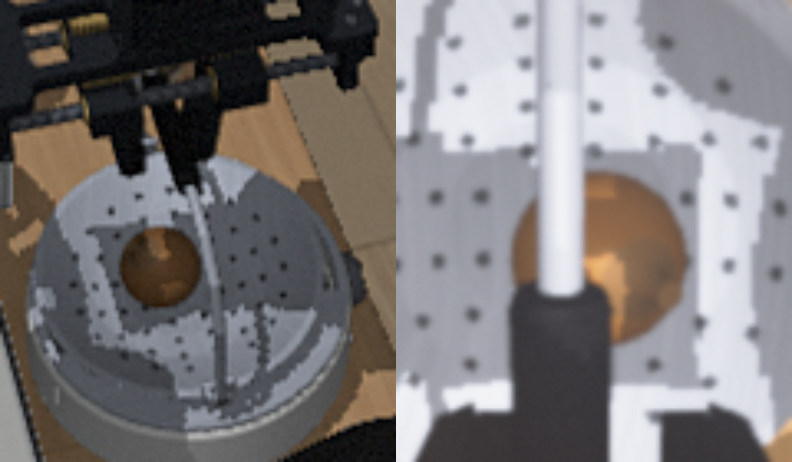

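The handle is at its stop: 2.2 N holds it and the dish has not moved. The bar is now at x≈564. I'll centre on it and grip again.

{"name": "send_rows", "arguments": {
  "increments": [
    [0, -0.017, 0, 0, 0, 0],
    [0, -0.034, 0, 0, 0, 0],
    [0, -0.034, 0, 0, 0, 0],
    [0, -0.034, 0, 0, 0, 0],
    [0, -0.034, 0, 0, 0, 0],
    [0, -0.034, 0, 0, 0, 0],
    [0, -0.034, 0, 0, 0, 0],
    [0, -0.034, 0, 0, 0, 0],
    [0, -0.034, 0, 0, 0, 0],
    [0, -0.034, 0, 0, 0, 0]
  ]
}}

```text
time: 13.8
position: [564.3, -196.7, 190.3]
orientation: [-0.0, 0.719, 0.695, 0.0]
force: [-0.3, 0.3, -0.5]
opening: 0.251
```

{"name": "send_rows", "arguments": {
  "increments": [
    [0, 0, 0, 0, 0, 0],
    [0, 0, 0, 0, 0, 0],
    [0, 0, 0, 0, 0, 0],
    [0, 0, 0, 0, 0, 0],
    [0, 0, 0, 0, 0, 0],
    [0, 0, 0, 0, 0, 0],
    [0, 0, 0, 0, 0, 0],
    [0, 0, 0, 0, 0, 0],
    [0, 0, 0, 0, 0, 0],
    [0, 0, 0, 0, 0, 0]
  ],
  "hand": 1
}}

```text
time: 14.63
position: [564.3, -196.7, 190.3]
orientation: [-0.0, 0.719, 0.695, 0.0]
force: [-1.7, 0.6, 2.2]
opening: 0.144
```

Run:
```python
from h import *
look("c9.pkl",names=("side",))
```

```text
14.63 [ 564.3 -196.7  190.3] [-1.7  0.6  2.2] [ 0.055  0.281 -0.014] 0.144
onion [318.5 250.9] [307, 239, 24, 24, 405] [ 570.2 -197.6   85. ]
```

{"name": "send_rows", "arguments": {
  "increments": [
    [0.001, -0.002, 0, 0, 0, -0.004],
    [0.002, -0.004, 0, 0, 0, -0.012],
    [0.003, -0.006, 0, 0, 0, -0.021],
    [0.004, -0.009, 0, 0, 0, -0.031],
    [0.005, -0.011, 0, 0, 0, -0.042],
    [0.006, -0.013, 0, 0, 0, -0.053],
    [0.007, -0.016, 0, 0, 0, -0.063],
    [0.008, -0.018, 0, 0, 0, -0.072],
    [0.009, -0.02, 0, 0, 0, -0.079],
    [0.01, -0.022, 0, 0, 0, -0.083]
  ]
}}

```text
time: 15.52
position: [562.0, -195.6, 190.2]
orientation: [0.0, 0.515, 0.857, 0.0]
force: [-1.6, -0.2, 1.1]
opening: 0.143
```

Run:
```python
from h import *
look("c10.pkl",names=("side",))
```

```text
15.52 [ 562.  -195.6  190.2] [-1.6 -0.2  1.1] [-0.05  -0.131 -0.022] 0.143
onion [320.3 252.6] [308, 241, 24, 24, 396] [ 568.1 -193.1   85. ]
```

{"name": "send_rows", "arguments": {
  "increments": [
    [0.002, -0.001, 0, 0, 0, -0.004],
    [0.004, -0.003, 0, 0, 0, -0.012],
    [0.006, -0.004, 0, 0, 0, -0.021],
    [0.008, -0.006, 0, 0, 0, -0.031],
    [0.01, -0.007, 0, 0, 0, -0.042],
    [0.012, -0.008, 0, 0, 0, -0.053],
    [0.014, -0.01, 0, 0, 0, -0.063],
    [0.016, -0.011, 0, 0, 0, -0.072],
    [0.018, -0.013, 0, 0, 0, -0.079],
    [0.02, -0.014, 0, 0, 0, -0.083]
  ]
}}

```text
time: 16.4
position: [559.3, -194.2, 190.2]
orientation: [0.0, 0.277, 0.961, 0.0]
force: [-0.4, 0.3, 0.3]
opening: 0.143
```

{"name": "send_rows", "arguments": {
  "increments": [
    [0.002, 0, 0, 0, 0, -0.004],
    [0.005, 0, 0, 0, 0, -0.012],
    [0.007, 0, 0, 0, 0, -0.021],
    [0.01, -0.001, 0, 0, 0, -0.031],
    [0.012, -0.001, 0, 0, 0, -0.042],
    [0.014, -0.001, 0, 0, 0, -0.053],
    [0.017, -0.001, 0, 0, 0, -0.063],
    [0.019, -0.002, 0, 0, 0, -0.072],
    [0.022, -0.002, 0, 0, 0, -0.079],
    [0.024, -0.002, 0, 0, 0, -0.083]
  ]
}}

```text
time: 17.23
position: [556.7, -192.8, 190.2]
orientation: [0.0, 0.02, 1.0, -0.0]
force: [-0.0, 0.2, 0.2]
opening: 0.144
```

Run:
```python
from h import *
d=look("c11.pkl")
u=cv2.resize(d["side"]["image"][150:330,260:400],None,fx=2.8,fy=2.8);v=cv2.resize(d["wrist"]["image"][100:280,250:390],None,fx=2.8,fy=2.8)
cv2.imwrite("pics/p11.png",np.hstack([u,v]))
```

```text
17.23 [ 556.7 -192.8  190.2] [-0.   0.2  0.2] [ 0.022 -0.161  0.013] 0.144
onion [326.2 254.3] [315, 243, 24, 24, 372] [ 558.8 -186.4   85. ]
```

View pics/p11.png

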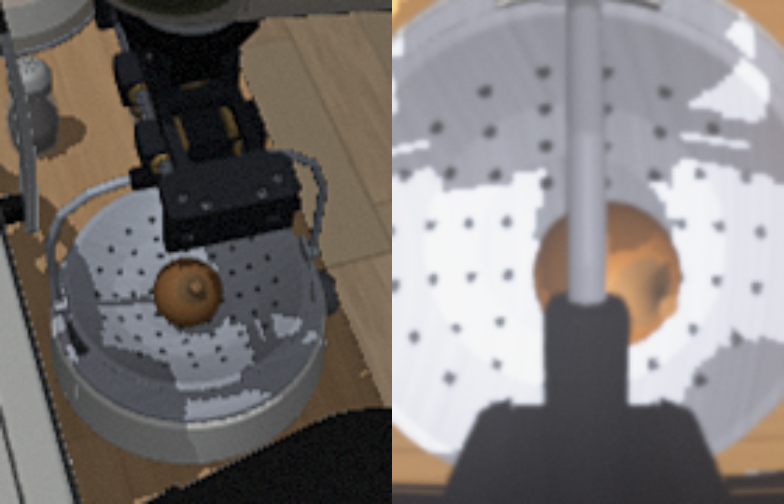

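The dish has turned a quarter turn (tool yaw now about 177.7°) and carries no load. The onion is about 10 mm off centre in +y. I'll start lifting gently.

{"name": "send_rows", "arguments": {
  "increments": [
    [0, 0, -0.004, 0, 0, 0],
    [0, 0, -0.01, 0, 0, 0],
    [0, 0, -0.018, 0, 0, 0],
    [0, 0, -0.028, 0, 0, 0],
    [0, 0, -0.04, 0, 0, 0],
    [0, 0, -0.052, 0, 0, 0],
    [0, 0, -0.064, 0, 0, 0],
    [0, 0, -0.075, 0, 0, 0],
    [0, 0, -0.082, 0, 0, 0],
    [0, 0, -0.085, 0, 0, 0]
  ]
}}

```text
time: 18.22
position: [556.6, -192.8, 200.7]
orientation: [0.0, 0.021, 1.0, -0.0]
force: [0.3, 0.2, -4.0]
opening: 0.142
```

Run:
```python
from h import *
look("c12.pkl",z=95)
```

```text
18.22 [ 556.6 -192.8  200.7] [ 0.3  0.2 -4. ] [ 0.116 -0.158  0.005] 0.142
onion [326.2 250.9] [315, 239, 24, 24, 386] [ 558.5 -187.3   95. ]
```

{"name": "send_rows", "arguments": {
  "increments": [
    [0, 0, -0.01, 0, 0, 0],
    [0, 0, -0.03, 0, 0, 0],
    [0, 0, -0.06, 0, 0, 0],
    [0, 0, -0.1, 0, 0, 0],
    [0, 0, -0.14, 0, 0, 0],
    [0, 0, -0.18, 0, 0, 0],
    [0, 0, -0.21, 0, 0, 0],
    [0, 0, -0.235, 0, 0, 0],
    [0, 0, -0.247, 0, 0, 0],
    [0, 0, -0.25, 0, 0, 0]
  ]
}}

```text
time: 19.2
position: [556.6, -192.8, 230.8]
orientation: [0.0, 0.021, 1.0, -0.0]
force: [0.6, -0.7, -3.8]
opening: 0.141
```

Run:
```python
from h import *
look("c13.pkl",z=126)
```

```text
19.2 [ 556.6 -192.8  230.8] [ 0.6 -0.7 -3.8] [ 0.1   -0.164  0.001] 0.141
onion [326.3 241.8] [315, 230, 25, 24, 404] [ 558.8 -186.5  126. ]
```

Free of the collar, and the onion hasn't moved in the dish. I'll raise the remaining ~60 mm.

{"name": "send_rows", "arguments": {
  "increments": [
    [0, 0, -0.02, 0, 0, 0],
    [0, 0, -0.06, 0, 0, 0],
    [0, 0, -0.12, 0, 0, 0],
    [0, 0, -0.19, 0, 0, 0],
    [0, 0, -0.27, 0, 0, 0],
    [0, 0, -0.35, 0, 0, 0],
    [0, 0, -0.42, 0, 0, 0],
    [0, 0, -0.465, 0, 0, 0],
    [0, 0, -0.488, 0, 0, 0],
    [0, 0, -0.495, 0, 0, 0]
  ]
}}

```text
time: 20.18
position: [556.6, -192.8, 290.4]
orientation: [0.0, 0.021, 1.0, -0.0]
force: [-0.4, 0.9, -4.2]
opening: 0.146
```

Run:
```python
from h import *
d=look("c14.pkl",z=185)
u=cv2.resize(d["side"]["image"][130:330,250:400],None,fx=2.7,fy=2.7);v=cv2.resize(d["wrist"]["image"][80:280,250:400],None,fx=2.7,fy=2.7)
cv2.imwrite("pics/p14.png",np.hstack([u,v])[:590])
```

```text
20.18 [ 556.6 -192.8  290.4] [-0.4  0.9 -4.2] [ 0.036 -0.17   0.067] 0.146
onion [326.4 222. ] [314, 209, 26, 26, 446] [ 559.  -186.8  185. ]
```

View pics/p14.png

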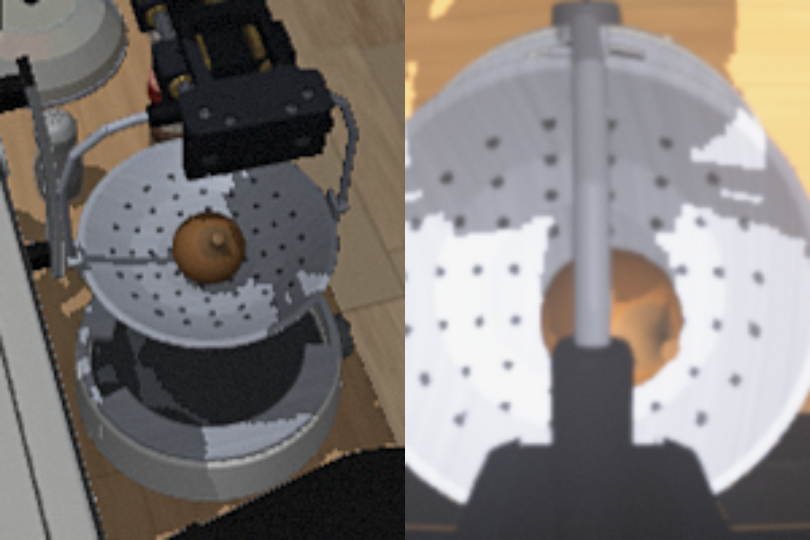

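The dish is out. The onion shifted purely vertically between the seated and lifted views ((558.8,-186.4) to (559.0,-186.8)), so the dish hangs level. The onion is still about 10 mm off centre in +y, so I'll try a slow 2° tilt to roll it back.

{"name": "send_rows", "arguments": {
  "increments": [
    [0, 0, 0, -0.0003, 0, 0],
    [0, 0, 0, -0.0008, 0, 0],
    [0, 0, 0, -0.0014, 0, 0],
    [0, 0, 0, -0.0022, 0, 0],
    [0, 0, 0, -0.003, 0, 0],
    [0, 0, 0, -0.0038, 0, 0],
    [0, 0, 0, -0.0045, 0, 0],
    [0, 0, 0, -0.0051, 0, 0],
    [0, 0, 0, -0.0055, 0, 0],
    [0, 0, 0, -0.0056, 0, 0]
  ]
}}

```text
time: 21.17
position: [556.5, -192.8, 289.9]
orientation: [0.0, 0.021, 1.0, 0.018]
force: [-0.5, 0.8, -3.9]
opening: 0.142
```

Run:
```python
from h import *
look("c15.pkl",z=185)
a=load("c14.pkl")["side"]["image"];b=load("c15.pkl")["side"]["image"]
g=lambda i:cv2.GaussianBlur(cv2.cvtColor(i,cv2.COLOR_BGR2GRAY),(3,3),0).astype(np.float32)
A,B=g(a),g(b)
for n,(x,y,k) in dict(earL=(278,226,7),earR=(375,209,7),rimbottom=(321,257,7),rimL=(283,236,7),holes=(303,240,8),base=(330,305,7)).items():
    t=A[y-k:y+k+1,x-k:x+k+1];m=cv2.matchTemplate(B[y-k-8:y+k+9,x-k-8:x+k+9],t,cv2.TM_CCOEFF_NORMED);_,v,_,l=cv2.minMaxLoc(m);print(n,l[0]-8,l[1]-8,round(v,2))
```

```text
21.17 [ 556.5 -192.8  289.9] [-0.5  0.8 -3.9] [-0.025 -0.095  0.052] 0.142
onion [326.9 222.8] [314, 210, 27, 26, 461] [ 558.7 -185.   185. ]
earL 0 1 0.92
earR 1 2 0.95
rimbottom -1 1 0.99
rimL 0 1 0.95
holes 1 2 0.94
base 0 0 1.0
```

{"name": "send_rows", "arguments": {
  "increments": [
    [0, 0, 0, -0.0003, 0, 0],
    [0, 0, 0, -0.0008, 0, 0],
    [0, 0, 0, -0.0014, 0, 0],
    [0, 0, 0, -0.0022, 0, 0],
    [0, 0, 0, -0.003, 0, 0],
    [0, 0, 0, -0.0038, 0, 0],
    [0, 0, 0, -0.0045, 0, 0],
    [0, 0, 0, -0.0051, 0, 0],
    [0, 0, 0, -0.0055, 0, 0],
    [0, 0, 0, -0.0056, 0, 0]
  ]
}}

```text
time: 22.15
position: [556.6, -192.8, 289.9]
orientation: [0.001, 0.021, 0.999, 0.035]
force: [0.2, 0.6, -4.0]
opening: 0.142
```

Run:
```python
from h import *
look("c16.pkl",z=185)
```

```text
22.15 [ 556.6 -192.8  289.9] [ 0.2  0.6 -4. ] [-0.059 -0.174 -0.01 ] 0.142
onion [325.1 215. ] [313, 197, 26, 32, 527] [ 556.7 -201.4  185. ]
```

The onion rolled past the middle, so I'll level again.

{"name": "send_rows", "arguments": {
  "increments": [
    [0, 0, 0, 0.001, 0, 0],
    [0, 0, 0, 0.0025, 0, 0],
    [0, 0, 0, 0.0045, 0, 0],
    [0, 0, 0, 0.0065, 0, 0],
    [0, 0, 0, 0.0085, 0, 0],
    [0, 0, 0, 0.0098, 0, 0],
    [0, 0, 0, 0.0107, 0, 0],
    [0, 0, 0, 0.0112, 0, 0],
    [0, 0, 0, 0.0112, 0, 0],
    [0, 0, 0, 0.0112, 0, 0]
  ]
}}

```text
time: 23.13
position: [556.5, -192.8, 289.9]
orientation: [-0.0, 0.021, 1.0, 0.0]
force: [-0.4, -0.2, -5.0]
opening: 0.144
```

Run:
```python
from h import *
look("c17.pkl",z=185)
def circ(im,r0,r1,x,y):
    g=cv2.cvtColor(im,cv2.COLOR_BGR2HSV);print(g[y,x])
for f in("c14.pkl","c16.pkl","c17.pkl"):
    im=load(f)["side"]["image"];h=cv2.cvtColor(im,cv2.COLOR_BGR2HSV);m=((h[...,0]>5)&(h[...,0]<18)&(h[...,1]>120))
    print(f,[int(m[y,290:365].sum()) for y in range(192,240,2)])
```

```text
23.13 [ 556.5 -192.8  289.9] [-0.4 -0.2 -5. ] [ 0.082 -0.153 -0.011] 0.144
onion [324.3 212.3] [312, 196, 26, 29, 497] [ 556.4 -207.3  185. ]
c14.pkl [0, 0, 0, 0, 0, 0, 0, 0, 0, 11, 19, 18, 15, 17, 21, 19, 20, 25, 22, 19, 15, 8, 0, 0]
c16.pkl [0, 0, 0, 3, 3, 3, 9, 16, 21, 23, 25, 26, 25, 25, 24, 22, 18, 14, 4, 0, 0, 0, 0, 0]
c17.pkl [0, 0, 1, 3, 6, 7, 17, 23, 25, 26, 25, 25, 25, 22, 20, 16, 9, 0, 0, 0, 0, 0, 0, 0]
```

The onion now sits about 11 mm off on the other side. It stays put under slow motion and lags behind quick ones. So I'll shift the dish briskly 16 mm towards the onion, then bring it back slowly.

{"name": "send_rows", "arguments": {
  "increments": [
    [0, -0.066, 0, 0, 0, 0],
    [0, -0.133, 0, 0, 0, 0],
    [0, -0.133, 0, 0, 0, 0],
    [0, -0.133, 0, 0, 0, 0],
    [0, -0.133, 0, 0, 0, 0],
    [0, -0.133, 0, 0, 0, 0],
    [0, -0.133, 0, 0, 0, 0],
    [0, -0.133, 0, 0, 0, 0],
    [0, -0.133, 0, 0, 0, 0],
    [0, -0.133, 0, 0, 0, 0]
  ]
}}

```text
time: 24.12
position: [555.9, -208.6, 289.9]
orientation: [0.0, 0.021, 1.0, 0.0]
force: [-0.4, 0.1, -4.6]
opening: 0.139
```

Run:
```python
from h import *
d=look("c18.pkl",z=185)
im=d["side"]["image"];h=cv2.cvtColor(im,cv2.COLOR_BGR2HSV);m=((h[...,0]>5)&(h[...,0]<18)&(h[...,1]>120))
print([int(m[y,290:365].sum()) for y in range(192,240,2)])
```

```text
24.12 [ 555.9 -208.6  289.9] [-0.4  0.1 -4.6] [ 0.106 -0.095  0.015] 0.139
onion [322.8 207.7] [310, 192, 26, 29, 483] [ 555.9 -217.4  185. ]
[3, 3, 9, 12, 15, 19, 25, 26, 26, 25, 24, 21, 19, 13, 4, 0, 0, 0, 0, 0, 0, 0, 0, 0]
```

The offset fell from about 11 mm to about 5 mm, inside the starting tolerance. I'll return slowly.

{"name": "send_rows", "arguments": {
  "increments": [
    [0, 0.002, 0, 0, 0, 0],
    [0, 0.006, 0, 0, 0, 0],
    [0, 0.012, 0, 0, 0, 0],
    [0, 0.019, 0, 0, 0, 0],
    [0, 0.027, 0, 0, 0, 0],
    [0, 0.035, 0, 0, 0, 0],
    [0, 0.043, 0, 0, 0, 0],
    [0, 0.051, 0, 0, 0, 0],
    [0, 0.059, 0, 0, 0, 0],
    [0, 0.067, 0, 0, 0, 0]
  ]
}}

```text
time: 25.1
position: [556.2, -200.6, 289.9]
orientation: [-0.0, 0.021, 1.0, 0.0]
force: [-0.2, -0.1, -4.2]
opening: 0.144
```

{"name": "send_rows", "arguments": {
  "increments": [
    [0, 0.008, 0, 0, 0, 0],
    [0, 0.016, 0, 0, 0, 0],
    [0, 0.024, 0, 0, 0, 0],
    [0, 0.032, 0, 0, 0, 0],
    [0, 0.04, 0, 0, 0, 0],
    [0, 0.048, 0, 0, 0, 0],
    [0, 0.055, 0, 0, 0, 0],
    [0, 0.061, 0, 0, 0, 0],
    [0, 0.065, 0, 0, 0, 0],
    [0, 0.066, 0, 0, 0, 0]
  ]
}}

```text
time: 25.93
position: [556.6, -192.7, 289.9]
orientation: [0.0, 0.021, 1.0, 0.0]
force: [0.1, -0.6, -4.1]
opening: 0.146
```

{"name": "send_rows", "arguments": {
  "increments": [
    [0, 0, 0, 0, 0, 0],
    [0, 0, 0, 0, 0, 0],
    [0, 0, 0, 0, 0, 0],
    [0, 0, 0, 0, 0, 0],
    [0, 0, 0, 0, 0, 0],
    [0, 0, 0, 0, 0, 0],
    [0, 0, 0, 0, 0, 0],
    [0, 0, 0, 0, 0, 0],
    [0, 0, 0, 0, 0, 0],
    [0, 0, 0, 0, 0, 0]
  ]
}}

```text
time: 26.77
position: [556.5, -192.8, 289.9]
orientation: [-0.0, 0.021, 1.0, -0.0]
force: [0.4, -0.3, -4.4]
opening: 0.143
```

Run:
```python
from h import *
d=look("c19.pkl",z=185)
im=d["side"]["image"];h=cv2.cvtColor(im,cv2.COLOR_BGR2HSV);m=((h[...,0]>5)&(h[...,0]<18)&(h[...,1]>120))
print([int(m[y,290:365].sum()) for y in range(192,240,2)])
g=lambda i:cv2.GaussianBlur(cv2.cvtColor(i,cv2.COLOR_BGR2GRAY),(3,3),0).astype(np.float32)
A,B=g(load("c14.pkl")["side"]["image"]),g(im)
for n,(x,y,k) in dict(earL=(278,226,7),earR=(375,209,7),rimbottom=(321,257,7),rimL=(283,236,7),holes=(303,240,8)).items():
    t=A[y-k:y+k+1,x-k:x+k+1];r=cv2.matchTemplate(B[y-k-8:y+k+9,x-k-8:x+k+9],t,cv2.TM_CCOEFF_NORMED);_,v,_,l=cv2.minMaxLoc(r);print(n,l[0]-8,l[1]-8,round(v,2))
u=cv2.resize(im[130:330,250:400],None,fx=2.7,fy=2.7);v=cv2.resize(d["wrist"]["image"][80:280,250:400],None,fx=2.7,fy=2.7)
cv2.imwrite("pics/p19.png",np.hstack([u,v]))
```

```text
26.77 [ 556.5 -192.8  289.9] [ 0.4 -0.3 -4.4] [ 0.056 -0.154 -0.003] 0.143
onion [325.2 215. ] [313, 199, 26, 29, 489] [ 556.6 -201.3  185. ]
[0, 0, 0, 0, 2, 4, 10, 12, 18, 24, 25, 26, 25, 25, 23, 21, 18, 12, 0, 0, 0, 0, 0, 0]
earL 0 0 0.99
earR 0 0 0.99
rimbottom -1 0 0.99
rimL 0 0 1.0
holes 0 0 0.97
```

View pics/p19.png

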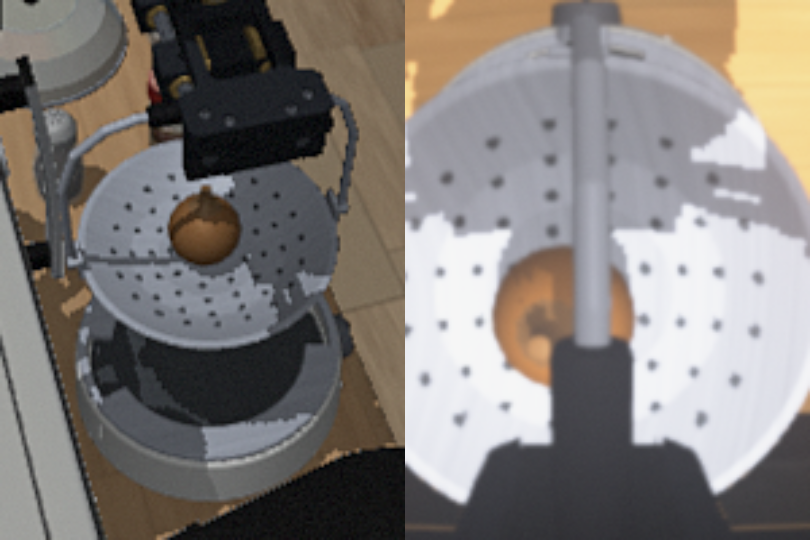

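The final view shows the dish hanging level over the base, in the same image pose as straight after the lift. The onion is about 5 mm from the middle, and the handle is upright and gripped. I'm handing in.

```bash
python3 -c "
from rig import manip
print(manip.finish_job())"
```

```text
the job is handed in; nothing more can be done
None
```

I swung the handle up to its stop, turned the dish about 90° in its seat, and lifted it straight out by about 100 mm. I handed it in at about 26.8 s with the dish held still by its grip, over the base.

**Last checks**
- **Load:** the wrist carried 4.4 N, which is about the dish's weight, and the grip opening was steady.
- **Level:** four of the five dish features I tracked were in the same pixels as right after the lift, and the fifth was 1 px off. The lift itself had been purely vertical.
- **Onion:** about 5 mm from the dish's middle by the side view, and about 6 mm by the wrist view.
- **Other things:** the arm kept clear of the jar, mill and tumbler. I did not measure their positions again.

**What went wrong on the way**
- **First swing:** gripping the bar while swinging it up tipped the dish slightly. The onion rolled about 10 mm off centre and the dish slid 4–5 mm within its play.
- **Handle:** I let go, pushed the handle to its stop with one finger until it resisted with 2.2 N, and gripped it again.
- **Onion after the lift:** I tilted the dish up to about 4°, which sent the onion to the other side. A quick sideways shift of the dish and a slow return then brought it back near the middle.

I viewed 14 pictures, four over the budget of 10.

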